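# Try out a second-hand rear derailleur on the counter stand

### The arm

A 6-joint arm with a two-finger parallel gripper is mounted at the origin on the work surface. World frame = base frame: x ahead of the robot, y to its left, z up, the work surface at z = 0. Lengths are in m, angles in rad, forces in N, time in s.
With the tool pointing down it reaches from about 0.3 to 0.825 m from the base axis. Payload 5.4 kg.
Tool frame: the origin (TCP) lies at the very end of the fingers, on their centre line; the grasp point (between the pads) lies 19 mm behind it; z points along the fingers, y is the line along which they close (so a half turn about z gives the same grasp; the last joint's range is limited). The gripper opens to 92 mm and grips with 3 to 60 N. Pads are 20 mm wide; open, the fingers measure 128 mm over their backs; the gripper's body (75 mm by 189 mm) begins 69 mm behind the grasp point.
Start: joints at [1.03, 0.158, 1.597, -0, 1.386, -0.21], TCP at [0.187, 0.544, 0.215] pointing down, gripper open.
Joint ranges: [-2.91, 2.91], [-0.94, 2.29], [0.18, 2.7], [-1.29, 4.43], [0.17, 2.64], [-3, 3]. Speed limits (rad/s): [2.57, 2.57, 3.14, 3.14, 3.14, 3.14].

### API

Orientations are given as a rotation vector (axis times angle).
In Python, from workcell import bot gives the robot as it stands. Calls block until the motion is done:
- bot.goto(position, orientation): joint-space move of the TCP to a pose.
- bot.line_to(position, rot=None, max_speed=0.15): straight line of the TCP; rot=None keeps the orientation; max_speed is the mean speed in m/s.
- bot.set_joints(angles): joint-space move.
- bot.set_gripper(opening, newtons=None): opening from 0.0 (shut) to 1.0 (fully open); newtons is the grip in N (None keeps the last); returns when the fingers have stopped.
- bot.hold(seconds).
- bot.inverse_kinematics(position, orientation): joint angles nearest the present ones, or None.
- bot.read_camera(name): name is "scene" or "top"; returns a dict with "pixels" (480x640x3 uint8, blue, green, red), "fx", "fy", "cx", "cy" (pixels), "k1" (the pictures are not rectified: a ray, as slopes to the right and down, at radius r is drawn at 1 + k1 r^2 times it, then the intrinsics apply), "R" (3x3) and "t" (3): a world point X has camera coordinates R X + t. Camera axes: x right, y down, z forward; pixel columns grow to the right and rows downward; lengths in m; the calibration is good to about 2 mm. A picture is of the moment at which its call begins. There is no depth.
A pose or a line that the arm cannot do raises bot.MotionError and nothing moves.
- bot.job_done(): hands the job in; it is judged then, once.
Readings, each from a call of its own:
- bot.current_clock(): time.
- bot.current_joints(): joint angles.
- bot.current_joint_vel(): joint speeds.
- bot.current_effort(): joint torques, N m.
- bot.current_ee_pos(): TCP position.
- bot.current_tool_rot(): TCP orientation.
- bot.current_contact_force(): force on the tool from outside, world axes, zero at the start.
- bot.current_ft_torque(): the same for the moment, N m.
- bot.current_opening(): opening from 0.0 (shut) to 1.0 (fully open).
- bot.current_grip_force(): force on a finger pad.
Only numpy, scipy, OpenCV 4.12 (cv2) and the standard library are available. Lean on these libraries where they do the work, as an engineer would, in place of code of your own. Each camera call takes 0.05 s, during which the arm holds its last target. There are 200 camera calls.

### The job

Try out the used derailleur on the check stand before it is priced: pull the sprung gear puller out until its pointer is in line with the marker tab on the gauge housing, keep it there for about a second, and then let it go fully back in. Then wind the derailleur's cage arm forward against its spring, right up to the stop pin, and finish while still holding it there against the stop with the fingers; leave everything else on the counter where it is.

Things in the scene. Friction and masses are not known exactly. Their poses are not given: they have to be found in the camera images.
- stand: fixed check stand: dark steel base 130 x 300 x 12 mm with a gauge housing in its middle and a used rear derailleur at its +y end (pivot at x 0, y +90 mm). Origin: middle of the base's underside, on the counter; z up; its -x side looks roughly to the robot. All on the stand turns with it. An aluminium hanger foot, 62 mm tall, stands at x 44 to 60, y 65 to 115 mm
- housing_top (a point): middle of the top of the grey gauge housing, 85 mm above the counter, at stand x 0, y +5 mm; the housing is 44 mm wide in stand x and 100 mm long in y, and reaches down to the base. A slot runs along its top
- stop_pin (a point): top centre of the upright steel stop pin, 8 mm thick, 94 mm tall, at stand x -32, y +85 mm, 30 mm along the arm from the pivot when the arm lies against it
- puller (a joint): pull-out of the sprung gear puller in m: 0 fully in, 0.05 fully out. The slide moves along the stand's -y. Its spring draws it in with 3.6 N at 0 and 9.6 N at 0.05; it runs back in when let go
- puller_grip (a point): on the axis of the puller's upright round black grip (16 mm in diameter, 45 to 115 mm above the counter), 95 mm above the counter. Puller in: at stand x 0, y -95 mm, 50 mm from the housing's end. A level 8 mm rod (axis 58 mm above the counter) runs from it along +y into the housing
- puller_pointer (a point): middle of the puller's pointer: an upright steel fin (20 mm in stand x, 4 mm in y, 12 mm tall) over the slot in the housing's top, 92 mm above the counter; it travels with the grip and is at stand y +30 mm when the puller is in
- marker: fixed dark steel tab on the housing's top beside the slot, 16 mm in x, 4 mm in y, 14 mm tall, 22 to 42 mm along the pull from the pointer's place when in. Origin: on the housing's top (85 mm up), on the tab's middle line in y; axes as the stand's. At the mark, pointer and tab have the same y in the stand's frame: one line across the housing
- cage (a joint): angle of the cage arm in rad: 0 at rest (arm along the stand's +y), growing counter-clockwise seen from above as it is wound forward, towards the stand's -x, about its upright pivot; it meets the stop pin at 1.30. Its spring turns it back with 0.25 Nm at 0 and 0.58 Nm at the stop: 2.8 to 6.4 N at the end wheel
- cage_hinge (a point): point on the arm's upright pivot axis, 82 mm above the counter
- cage_wheel (a point): centre of the black toothed wheel at the free end of the cage arm, 90 mm from the pivot, 82 mm above the counter; the wheel lies flat, 35 mm across (39 mm over the teeth), 14 mm thick, and does not spin
- cage_arm: cage arm: two level aluminium plates 18 mm wide, 70 to 94 mm above the counter, from pivot to end wheel, wheel between them; bolt heads reach 98 mm. Push the wheel's or plates' side, or pinch it; free space below down to the base (12 mm) or, past its edges, the counter. Origin on the pivot axis at 70 mm, y along the arm to the wheel
- wrench: loose open-ended steel wrench, 150 mm long, lying beyond the stand; leave it. Origin: about its middle, underneath
- screwdriver: loose screwdriver, 160 mm long, lying between the robot and the stand; leave it. Origin: about its middle, underneath
- spare_wheel: loose spare black toothed wheel, 42 mm across, 10 mm thick, lying flat beyond the stand, NOT the one on the arm; leave it. Origin: middle of its underside
- mug: loose white mug, 80 mm across, 95 mm tall; leave it. Origin: middle of its underside
- jar: loose amber glass jar with a brass lid, 70 mm across, 90 mm tall; leave it. Origin: middle of its underside
- tin: loose steel tin, 64 mm across, 75 mm tall; leave it. Origin: middle of its underside
- bowl: loose amber glass bowl, 120 mm across, 45 mm tall; leave it. Origin: middle of its underside

How it is judged:
On the way, in this order (a step that is already met when the one before it is completed fails the run):
1. the puller is held out with its pointer in line with the marker tab (within 5 mm, for half a second) (y of puller_pointer in the frame of marker between -0.005 and 0.005 m), for 0.5 s.
2. the puller has gone fully back in (within 4 mm) while the cage arm is not wound (value of joint puller below 0.004 m and value of joint cage below 1 rad), for 0.1 s.
3. the cage arm is wound up to its stop (value of joint cage above 1.24 rad), for 0.2 s.
At the end, for the whole second after the job is handed in: the cage arm is at its stop (within 0.06 rad) and still, held there by the fingers (more than 2 N on the arm), and the puller is fully in (within 4 mm) (value of joint cage above 1.24 rad and velocity of joint cage between -0.1 and 0.1 rad/s and contact force between the fingers and cage_arm above 2 N and value of joint puller below 0.004 m); the arm keeps its last pose, push and grip.
It fails at once if one of the loose things (wrench, screwdriver, spare wheel, mug, jar, tin, bowl) is moved more than 30 mm (distance of any of wrench, screwdriver, spare_wheel, mug, jar, tin, bowl from where it was at the start of the episode above 0.03 m).
It also fails if it takes over 54 s, if anything falls off the work surface, if the arm or the gripper's body presses on something with over 40 N, if the wrist force passes 120 N, or if a joint passes its speed limit or range.

## Working session

There is one attempt and no reset: what is moved stays moved. The work goes in short steps, each a Python script; the robot and the scene stay as the last script left them, time stands still between calls to the robot, and variables do not carry over. Pictures are saved under pics/ and viewed, at most 12 in all, crops included, and the job is handed in when it is done.

```bash
ls; mkdir -p pics
python3 - <<'E'
from workcell import bot
import cv2,json
import numpy as np
for n in("scene","top"):
    c=bot.read_camera(n); cv2.imwrite(f"pics/{n}0.png",c["pixels"])
    print(n,{k:np.round(np.array(v),4).tolist() for k,v in c.items() if k!="pixels"})
print(bot.current_clock(),bot.current_tool_rot())
E
```

```text
pics
scene {'fx': 479.034, 'fy': 479.034, 'cx': 323.4547, 'cy': 247.0374, 'k1': -0.0656, 'R': [[0.5948, 0.8039, 0.0001], [0.6983, -0.5165, -0.4956], [-0.3984, 0.2948, -0.8685]], 't': [-0.3533, -0.3782, 1.3392]}
top {'fx': 564.5445, 'fy': 564.5445, 'cx': 316.1706, 'cy': 234.2306, 'k1': -0.0544, 'R': [[-0.0214, -0.9997, -0.0147], [-0.9855, 0.0236, -0.1679], [0.1682, 0.0109, -0.9857]], 't': [0.019, 0.5788, 1.2099]}
0.1 [-5.17116327e-01 -3.09811905e+00  2.45372451e-03]
```

View pics/scene0.png

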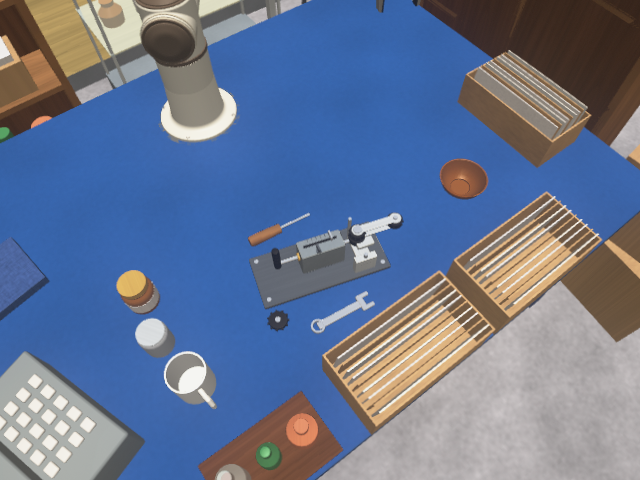

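View pics/top0.png

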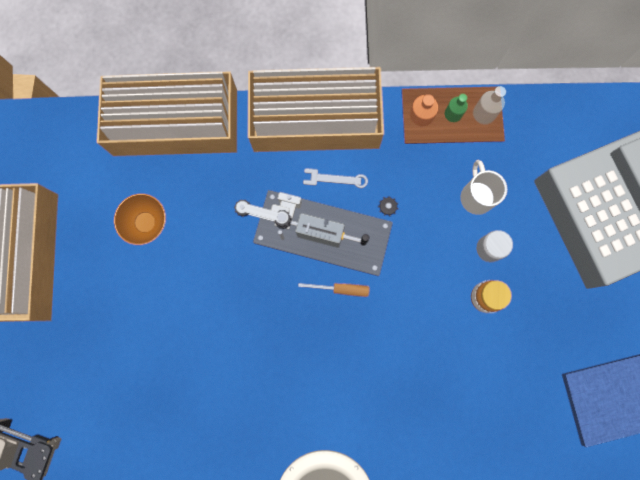

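The stand is seen in the top view at about (323,232), with the grip at (365,239) and the arm's far end at (242,208). The loose things are clear of it, and the screwdriver is near (335,289). I'll enlarge both views.

```bash
cat > h.py <<'E'
from workcell import bot
import cv2, numpy as np
from scipy.spatial.transform import Rotation as Ro
def cam(n):
    c=bot.read_camera(n); c["R"]=np.array(c["R"]); c["t"]=np.array(c["t"])
    c["K"]=np.array([[c["fx"],0,c["cx"]],[0,c["fy"],c["cy"]],[0,0,1]]); c["d"]=np.array([c["k1"],0,0,0.]); return c
def at_z(c,uv,z):
    p=cv2.undistortPoints(np.array([[uv]],float),c["K"],c["d"])[0,0]
    d=c["R"].T@np.array([p[0],p[1],1]); o=-c["R"].T@c["t"]; return o+d*(z-o[2])/d[2]
def proj(c,P):
    return cv2.projectPoints(np.array(P,float).reshape(-1,1,3),cv2.Rodrigues(c["R"])[0],c["t"],c["K"],c["d"])[0][:,0]
def crop(c,x,y,w,h,s,fn):
    cv2.imwrite(fn,cv2.resize(c["pixels"][y:y+h,x:x+w],None,fx=s,fy=s,interpolation=cv2.INTER_CUBIC))
E
python3 - <<'E'
from h import *
crop(cam("top"),230,180,175,110,4.5,"pics/t1.png")
crop(cam("scene"),240,200,170,112,4.5,"pics/s1.png")
E
```

```text
(no output)
```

View pics/t1.png

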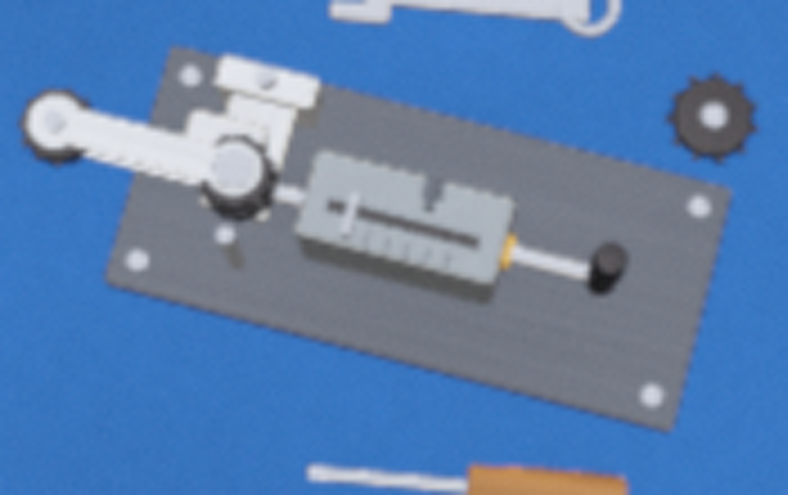

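View pics/s1.png

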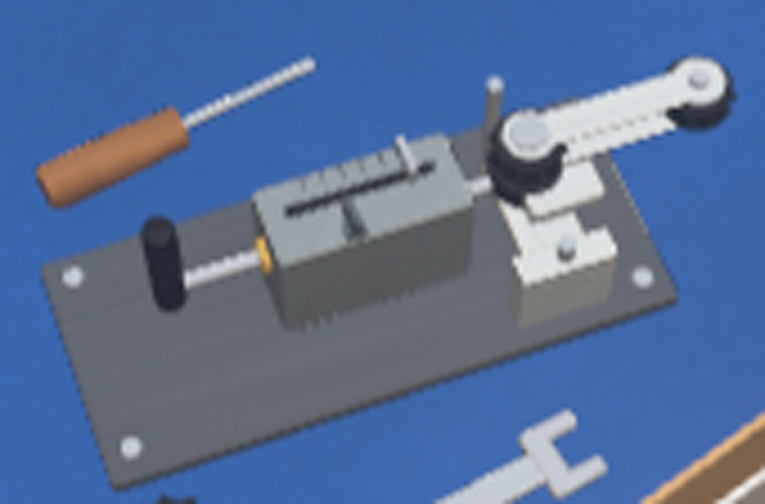

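The top crop shows the base corners at (172,47), (107,283), (672,430) and (731,190). It also shows the pin top at (225,232), grip top (610,255), pointer (351,213) and tab (433,195). The scene crop shows the same points: corners (43,268), (115,488), (677,297), pin (495,84), grip (158,224) and tab about (353,222). I'll fit the stand pose to both.

```bash
cat > fit.py <<'E'
from h import *
from scipy.optimize import least_squares
T=cam("top");S=cam("scene")
P={'pp':(.065,.15,.012),'mp':(-.065,.15,.012),'mm':(-.065,-.15,.012),'pm':(.065,-.15,.012),'pin':(-.032,.085,.094),'grip':(0,-.095,.115),'whl':(0,.18,.098)}
ot={'pp':(172,47),'mp':(107,283),'mm':(672,430),'pm':(731,190),'pin':(225,230),'grip':(611,252),'whl':(54,121)}
os_={'mm':(43,268),'pm':(115,488),'pp':(677,297),'pin':(495,82),'grip':(159,222),'whl':(700,78)}
f=lambda p,x0,y0:np.array([(p[0]+.5)/4.5-.5+x0,(p[1]+.5)/4.5-.5+y0])
def W(q,P): 
    c,s=np.cos(q[2]),np.sin(q[2]); P=np.atleast_2d(P)
    return np.c_[q[0]+c*P[:,0]-s*P[:,1],q[1]+s*P[:,0]+c*P[:,1],P[:,2]]
O=[(T,ot,230,180),(S,os_,240,200)]
def r(q): return np.concatenate([(proj(c,W(q,[P[k] for k in o]))-[f(o[k],x,y) for k in o]).ravel() for c,o,x,y in O])
o=least_squares(r,[.6,0,-.25],loss='soft_l1'); q=o.x; print(q,np.round(r(q),1))
def inv(X): c,s=np.cos(q[2]),np.sin(q[2]); d=X[:2]-q[:2]; return np.round([c*d[0]+s*d[1],-s*d[0]+c*d[1]],4)
for nm,pt,ps,z in(('pointer',(351,213),(407,155),.092),('tab',(433,193),(353,221),.092)):
    print(nm,inv(at_z(T,f(pt,230,180),z)),inv(at_z(S,f(ps,240,200),z)))
for k in('pin','grip','whl'): print(k,W(q,P[k])[0])
np.save('q.npy',q)
# screwdriver
for uv in((299,286),(335,290),(369,291)): print(at_z(T,uv,.01))
E
python3 fit.py
```

```text
[ 0.58893678 -0.00839713 -0.2747882 ] [-0.7  0.2 -1.2  1.1  0.5  1.   0.6 -0.3  0.9 -0.1  0.6 -0.4  0.3 -1.
 -1.3 -1.3 -0.4 -0.8  0.9 -1.9  0.5  1.2  0.6  2.7  0.6 -0.3]
pointer [-0.0094  0.0305] [-0.0128  0.0305]
tab [ 0.0098 -0.0052] [ 0.0122 -0.0064]
pin [0.5812015  0.08209688 0.094     ]
grip [ 0.56315919 -0.09983298  0.115     ]
whl [0.63777854 0.16484976 0.098     ]
[0.46763977 0.04776923 0.01      ]
[ 0.45675407 -0.03355051  0.01      ]
[ 0.45271893 -0.11032118  0.01      ]
```

The fit is within about 2 px, and the pointer comes out at y=+30.5 mm against the known 30. The tab is at about -5.8 mm, so the pull is about 36 mm. Next I'll check the arm's reach for both phases, then go above the grip.

```bash
cat >> h.py <<'E'
import os
q=np.load('q.npy') if os.path.exists('q.npy') else np.zeros(3)
def W(x,y,z):
    c,s=np.cos(q[2]),np.sin(q[2]); return np.array([q[0]+c*x-s*y,q[1]+s*x+c*y,z])
def rot(a):
    "tool down, tool y along world angle a"
    y=np.array([np.cos(a),np.sin(a),0]); z=np.array([0,0,-1.]); return Ro.from_matrix(np.c_[np.cross(y,z),y,z]).as_rotvec()
def wheel(th,r=.09,z=.07): return W(-r*np.sin(th),.09+r*np.cos(th),z)
E
python3 - <<'E'
from h import *
ik=lambda p,a:(lambda j:None if j is None else np.round(j,2))(bot.inverse_kinematics(p,rot(a)))
for k in(0,np.pi):
    print(ik(W(0,-.095,.076),q[2]+np.pi/2+k),ik(W(0,-.131,.25),q[2]+np.pi/2+k))
    for th in(0,.65,1.3): print('cage',th,ik(wheel(th),q[2]+th+k),ik(wheel(th,z=.16),q[2]+th+k))
a=q[2]+np.pi/2
best=min((a,a+np.pi),key=lambda A:np.abs(bot.inverse_kinematics(W(0,-.095,.22),rot(A))-bot.current_joints()).max())
print(best-a)
bot.goto(W(0,-.095,.2),rot(best)); bot.set_gripper(.4,20)
print(bot.current_clock(),bot.current_ee_pos(),W(0,-.095,.2),bot.current_opening())
crop(cam("scene"),240,170,170,125,4.5,"pics/s2.png")
E
```

```text
[-0.39  0.3   1.72  0.    1.12 -1.68] [-0.45  0.12  1.57  0.    1.45 -1.75]
cage 0 [ 0.07  0.51  1.46 -0.    1.18  0.34] [ 0.07  0.41  1.4  -0.    1.33  0.34]
cage 0.65 [ 0.07  0.38  1.64 -0.    1.13 -0.3 ] [ 0.07  0.27  1.57 -0.    1.29 -0.3 ]
cage 1.3 [ 0.01  0.26  1.79 -0.    1.1  -1.02] [ 0.01  0.14  1.72 -0.    1.27 -1.02]
[-0.39  0.3   1.72 -0.    1.12  1.46] [-0.45  0.12  1.57 -0.    1.45  1.4 ]
cage 0 [ 0.07  0.51  1.46 -0.    1.18 -2.8 ] [ 0.07  0.41  1.4  -0.    1.33 -2.8 ]
cage 0.65 [ 0.07  0.38  1.64 -0.    1.13  2.84] [ 0.07  0.27  1.57 -0.    1.29  2.84]
cage 1.3 [ 0.01  0.26  1.79 -0.    1.1   2.13] [ 0.01  0.14  1.72 -0.    1.27  2.13]
0.0
3.85 [ 0.56316754 -0.0998783   0.2000273 ] [ 0.56315919 -0.09983298  0.2       ] 0.3988660311283536
```

View pics/s2.png

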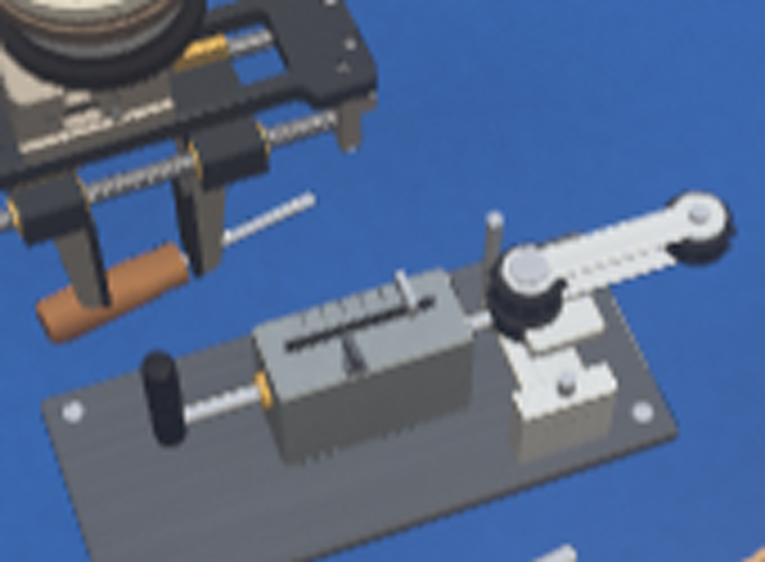

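The fingers, at about (95,300) and (205,270), line up with the stand's y and sit above the grip. I'll go down, grip and pull.

Run:
```python
from h import *
bot.line_to(W(0,-.095,.078),max_speed=.1); print(bot.current_contact_force())
bot.set_gripper(0,30); print(bot.current_opening()*.092,bot.current_grip_force(),bot.current_contact_force())
bot.line_to(W(0,-.131,.078),max_speed=.04)
print(bot.current_clock(),bot.current_ee_pos()-W(0,-.131,.078),bot.current_contact_force())
crop(cam("scene"),275,220,90,66,8.8,"pics/s3.png"); crop(cam("top"),285,205,90,60,8.8,"pics/t3.png")
```

```text
[ 0.02139308 -0.06801262  0.9441803 ]
0.01513169553821987 30.001055002212524 [-2.19497445 -4.61920413  1.17147382]
6.7667 [0.00051286 0.00169376 0.00038355] [0.97148359 8.3158274  4.33435398]
```

View pics/s3.png

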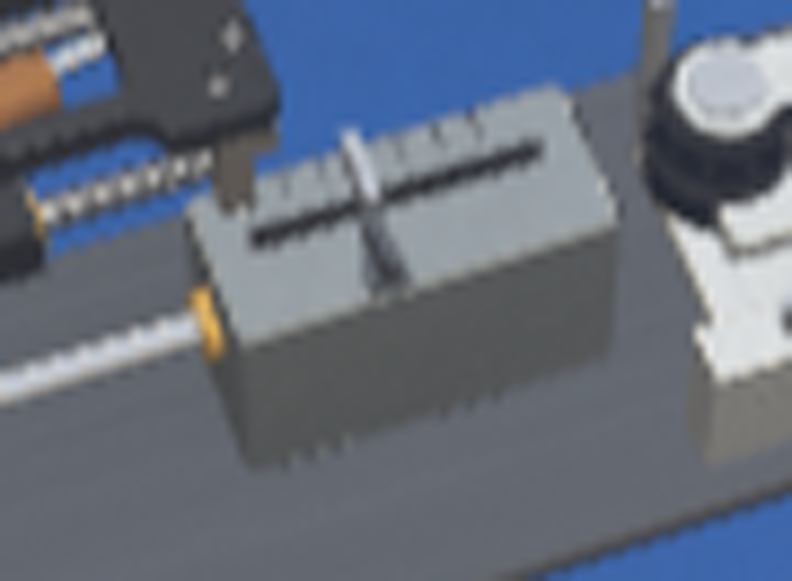

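View pics/t3.png

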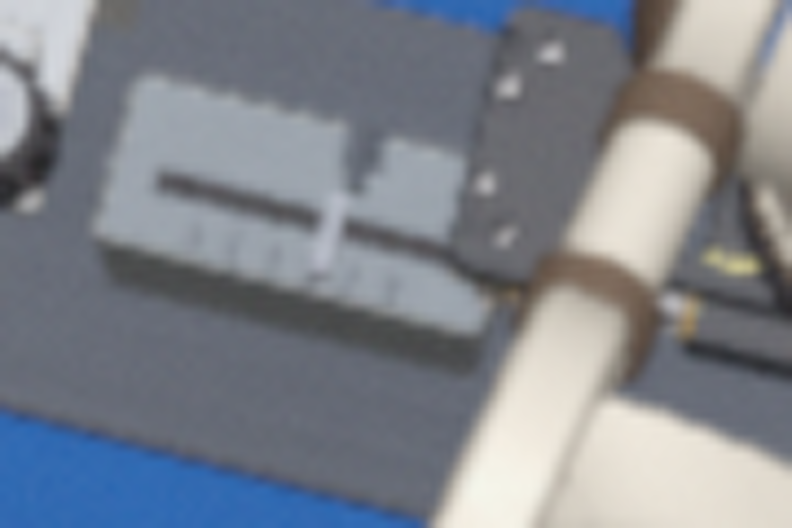

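In both close-ups the pointer, scene (362,165) and top (330,235), is about 2.5 mm short of the tab at scene (380,245) and top (365,165). The arm sag of 1.7 mm agrees with that, so I'll pull a little further, hold and look.

Run:
```python
from h import *
bot.line_to(W(0,-.1337,.078),max_speed=.03); bot.hold(1.0)
print(bot.current_clock(),bot.current_ee_pos()-W(0,-.131,.078))
a=cam("scene")["pixels"][220:286,275:365];b=cam("top")["pixels"][205:265,300:345]
r=lambda i,s:cv2.resize(i,None,fx=s,fy=s,interpolation=cv2.INTER_CUBIC)
a=r(a[10:42,25:65],10);b=r(b[5:37],10)
cv2.imwrite("pics/m4.png",np.hstack([a,b[:, :400]]))
```

```text
8.1167 [-0.00021656 -0.00069115  0.00036846]
```

View pics/m4.png

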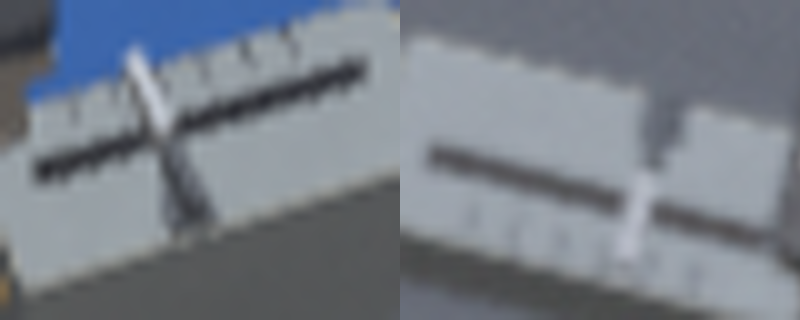

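The pointer line now runs straight through the tab in both views: scene (135,55)→(190,212), top (628,255)→(665,110). It was held for over 1 s. Now I'll let it back in, release it and go over to the wheel.

Run:
```python
from h import *
bot.hold(.2)
bot.line_to(W(0,-.096,.078),max_speed=.05); bot.set_gripper(.4); bot.hold(.3)
print(bot.current_contact_force(),bot.current_clock())
bot.line_to(W(0,-.095,.2),max_speed=.15)
bot.goto(wheel(0,z=.19),rot(q[2])); bot.set_gripper(.62)
print(bot.current_clock(),bot.current_ee_pos()-wheel(0,z=.19),bot.current_opening())
a=cam("scene"); crop(a,250,170,170,125,4.5,"pics/s5.png")
```

```text
[-7.68710736e-01  3.69799670e-01  4.70899200e-04] 10.1167
13.3333 [ 2.04188067e-05 -8.49758068e-05  5.12700302e-05] 0.6204991312342861
```

View pics/s5.png

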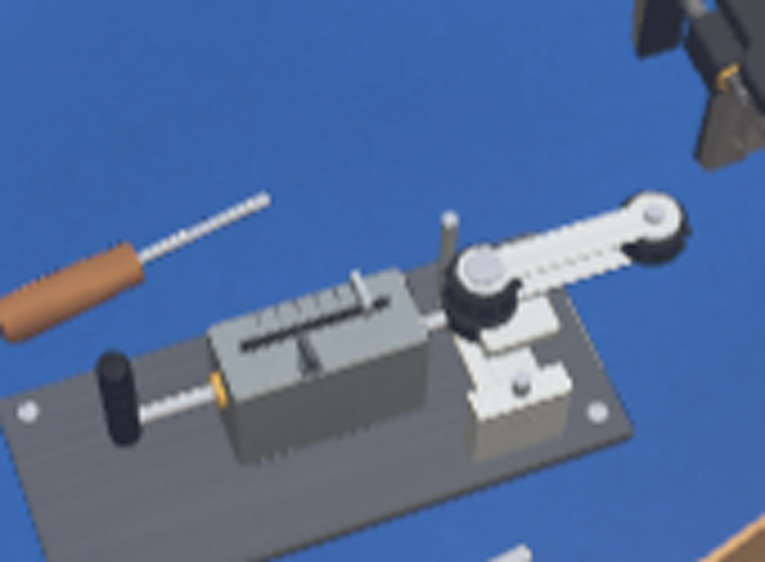

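The puller is back in: the pointer at (360,290) matches its starting place. The fingers, at (660,40) and (725,130), straddle the wheel from above. Now I'll descend and wind the arm.

Run:
```python
from h import *
bot.line_to(wheel(0,z=.12),max_speed=.15); 
for z in(.095,.072):
    bot.line_to(wheel(0,z=z),max_speed=.06)
    F=bot.current_contact_force(); print(z,np.round(F,1))
    if np.abs(F).max()>8: raise SystemExit
for th in np.arange(.13,1.4,.14):
    bot.line_to(wheel(th),rot(q[2]+min(th,1.3)),max_speed=.1)
    F=np.array(bot.current_contact_force()); print(round(th,2),np.round(F,1),bot.current_clock())
    if np.linalg.norm(F)>30: break
crop(cam("top"),230,160,150,110,5,"pics/t6.png")
```

```text
0.095 [ 0.1  0.5 -0.5]
0.072 [ 0.4 -0.2  1.1]
0.13 [-0.2 -0.4  0.5] 15.3833
0.27 [ 3.  -0.2  0.3] 15.675
0.41 [4.1 2.  0.2] 15.9667
0.55 [3.9 3.7 0.3] 16.2583
0.69 [3.5 4.8 0.2] 16.55
0.83 [ 3.5  5.9 -0.6] 16.8417
0.97 [3.  6.3 0.1] 17.1333
1.11 [ 1.7  7.4 -0.1] 17.425
1.25 [1.4 8.2 0.5] 17.7167
1.39 [ 0.4  9.2 -0.2] 17.9917
```

View pics/t6.png

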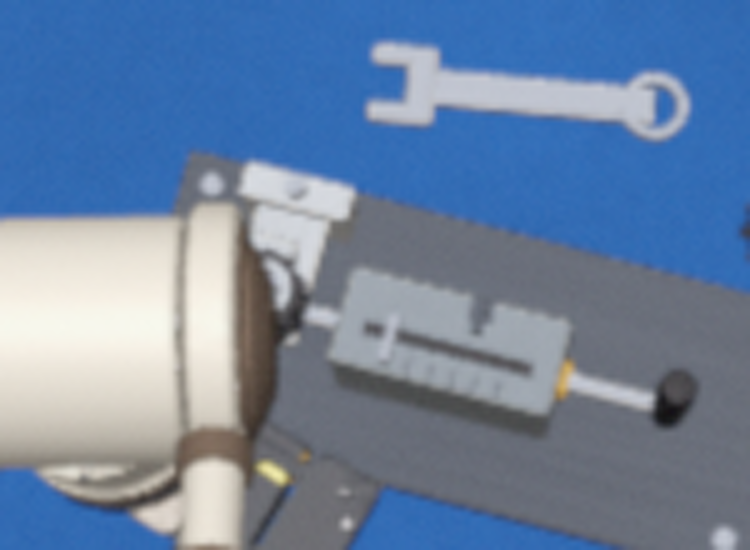

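The top view shows the arm hidden under the wrist, with the puller still in. The force is still only the spring's, so I'll push in small steps until it rises sharply at the stop.

Run:
```python
from h import *
for th in np.arange(1.40,1.62,.015):
    bot.line_to(wheel(th),rot(q[2]+1.3),max_speed=.03); bot.hold(.15)
    F=np.array(bot.current_contact_force()); p=bot.current_ee_pos()
    print(round(th,3),np.round(F,1),np.round((p-wheel(th))*1000,1))
    if np.linalg.norm(F)>20: break
bot.hold(.6); print(bot.current_clock(),bot.current_contact_force(),bot.current_joint_vel().__abs__().max())
crop(cam("scene"),270,170,150,110,5,"pics/s7.png")
```

```text
1.4 [0.1 8.8 1.7] [-0.7  1.8 -0.4]
1.415 [-0.6 10.6  0.6] [-0.9  1.9 -0.5]
1.43 [-1.4  9.1  1.6] [-1.   1.9 -0.5]
1.445 [-0.3  9.8  1.1] [-1.   1.9 -0.6]
1.46 [ 0.7 11.4 -0.6] [-0.9  2.4 -0.6]
1.475 [ 1.5 15.6 -1.3] [-0.5  3.4 -0.6]
1.49 [ 3.3 19.5 -3.5] [-0.2  4.5 -0.6]
21.4417 [ 2.64762577 19.11756935 -3.5878922 ] 0.0008623844394726816
```

View pics/s7.png

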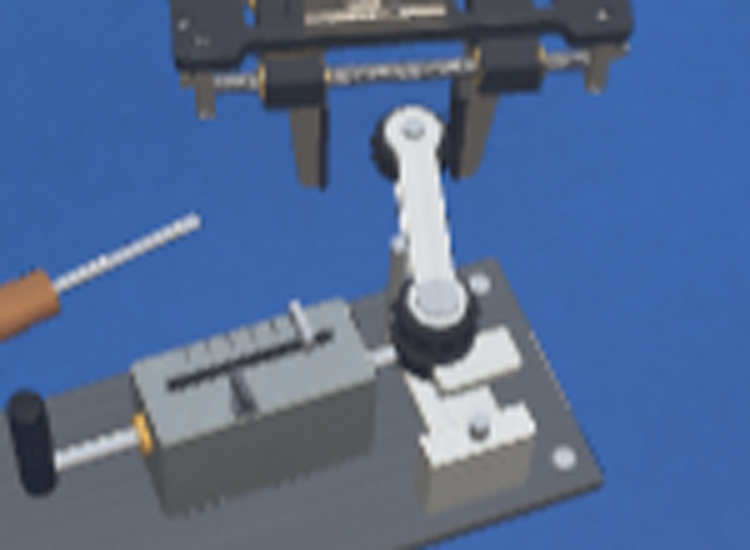

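The arm lies against the stop pin at (400,240), with a finger pressing the wheel at (450,140). The force rose to 19 N and is steady, and the puller is still in, so I'll hand it in.

```bash
python3 -c "
from workcell import bot
print(bot.job_done(),bot.current_clock())"
```

```text
the job is handed in; nothing more can be done
the job is handed in; nothing more can be done
```

I handed the job in, but no verdict came back: the puller was held in line with the marker for over a second and let fully back in, and the cage arm was then wound to its stop pin, where the fingers held it with a steady 19 N or so; nothing loose was touched as far as I saw.

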